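# Clear the microscope bench: lenses, fossils and a specimen box

## Task

Clear up after the microscope session: stand the two lenses (black-and-steel eyepiece, brass objective) upright in the black tray and lay the two fossils (ammonite, trilobite) flat, same side up as now, in the white tray, one to each compartment, in either compartment. Stack the loose red-lidded specimen box on the other red-lidded box so that its four feet sit down in the recesses of that lid. Set things down rather than dropping them; any order will do.

Things in the scene. Friction and masses are not known exactly. Their poses are not given: they have to be found in the camera images.
- red_box_mid (a point): loose specimen box, red lid (fixed on), grey body, 54 (x) by 78 (y) by 43 mm high, 120 g. Four feet 8 x 8 mm, 6 mm high, at x +-17, y +-29 mm. Starts on the bench, long axis within 35 degrees of pointing away from the robot. Point: its centre, 21.5 mm above the foot soles; z up. Grip across the 54 mm side. Fits either way round; stacked, this point is 21.5 mm above the recess floors
- eyepiece_mid (a point): loose microscope eyepiece standing upright: cylinder 34 mm in diameter, 48 mm high, steel below, black above with a thin white ring, about 90 g. This point: its centre, half-way up (24 mm); z along its axis, up
- objective_mid (a point): loose microscope objective standing upright: brass cylinder with a thin blue ring, 32 mm in diameter, 40 mm high, about 100 g. This point: its centre, half-way up (20 mm); z along its axis, up
- ammonite_mid (a point): loose fossil ammonite lying flat: brown coiled disc, 46 mm in diameter, 22 mm thick, about 70 g. This point: its centre, half-way up (11 mm); z up
- trilobite_mid (a point): loose fossil trilobite lying flat: grey-brown ribbed slab 52 mm long (its x, head to +x) by 34 mm wide (its y) by 20 mm thick, about 70 g, any yaw. Grip it across the 34 mm width. This point: its centre, half-way up (10 mm); z up
- lens_tray: the black tray, for the lenses: fixed open tray 130 (x) by 170 (y) by 20 mm high, walls, floor and divider 4 mm thick. The divider, wall-high, runs along the tray's x at y = 0: two compartments, each 122 (x) by 79 mm (y) inside, centred at y = +41.5 and -41.5 mm. Origin: centre of its underside, on the bench; z up; inner floor 4 mm above it. Yaw up to 0.2 rad; the two trays may swap places
- fossil_tray: the white tray, for the fossils: fixed open tray 130 (x) by 170 (y) by 20 mm high, walls, floor and divider 4 mm thick. The divider, wall-high, runs along the tray's x at y = 0: two compartments, each 122 (x) by 79 mm (y) inside, centred at y = +41.5 and -41.5 mm. Origin: centre of its underside, on the bench; z up; inner floor 4 mm above it. Yaw up to 0.2 rad; the two trays may swap places
- red_base_top (a point): fixed box like the loose one, red lid, 54 (x) by 78 (y) by 43 mm high. Lid has four corner recesses 14 x 14 mm, 5 mm deep, at x +-17, y +-29 mm. Point: centre of the lid at recess-floor level, 38 mm above the bench (rim 5 mm higher); z up; y (long side) away from the robot within 0.2 rad. Stands in the far row between the trays, beside the yellow one, on either side of it. The loose box belongs on it.
- yellow_base_top (a point): fixed box like the loose one, yellow lid, 54 (x) by 78 (y) by 43 mm high. Lid has four corner recesses 14 x 14 mm, 5 mm deep, at x +-17, y +-29 mm. Point: centre of the lid at recess-floor level, 38 mm above the bench (rim 5 mm higher); z up; y (long side) away from the robot within 0.2 rad. Stands beside the fixed red one. Nothing belongs on it.

How it is judged:
By the outcome, as a careful person would: the job done as asked, in the order asked, and still so for the second after the job is handed in, with the robot touching nothing.
It also fails if it takes over 122 s, if anything falls off the work surface, if the arm or the gripper's body presses on something with over 40 N, if the wrist force passes 120 N, or if a joint passes its speed limit or range.

## Robot

A 6-joint arm with a two-finger parallel gripper is mounted at the origin on the work surface. World frame = base frame: x ahead of the robot, y to its left, z up, the work surface at z = 0. Lengths are in mm, angles in rad, forces in N, time in s.
With the tool pointing down it reaches from about 350 to 775 mm from the base axis. Payload 7.3 kg.
Tool frame: the origin (TCP) lies at the very end of the fingers, on their centre line; the grasp point (between the pads) lies 19 mm behind it; x points along the fingers, y is the direction in which the jaws open and shut, and the axes are right-handed (so a half turn about x gives the same grasp; the last joint's range is limited). The gripper opens to 92 mm and grips with 3 to 60 N. Pads are 19 mm wide; open, the fingers measure 130 mm over their backs; the gripper's body (75 mm by 190 mm) begins 47 mm behind the grasp point.
Start: joints at [1.173, 0.342, 1.524, -0, 1.275, -0.146], TCP at [130.786, 508.468, 226.741] pointing down, gripper open.
Joint ranges: [-2.53, 2.53], [-0.77, 2.02], [0.04, 2.7], [-1, 4.14], [0.28, 2.66], [-3.11, 3.11]. Speed limits (rad/s): [2.57, 2.57, 3.14, 3.14, 3.14, 3.14].

## Interface

Orientations are given as [roll, pitch, yaw] about the fixed x, y, z axes, in that order (R = Rz(yaw) Ry(pitch) Rx(roll)).
In Python, from plant import bot gives the robot as it stands.
- The arm moves only by the tool step_arm, never from a script. Its argument "targets" is a list that holds one entry, the list of rows, each a list of 4 numbers: the shift along the tool's x, y, z in m, then the turn about the tool's x in degrees. A call has exactly 5 rows; each row is the pose to reach, as a shift and turn from the pose measured when the call began, along the tool's axes at that moment; what a row does not reach only later rows make up. A row lasts 1/12 s, in which the tool goes at most 41.7 mm and 7.16 degrees, less where a joint would pass 70% of its speed; a pose out of reach is approached as far as the arm can. A call with a gripper value outside its range is refused whole. "jaw" is the closure, from 0 (fully open) to 1 (shut), set as the call begins (left out, the last holds). The fingers move at their own pace and stop on an object; the grip force is fixed at half the most. Time passes only in rows, so rows that repeat a pose let the fingers close, or fill a call up. It gives the time, the measured TCP pose, the force and the opening at its end, in the units of the state.
- bot.get_obs(): the state, without advancing time (a new reading comes with each control period).
- bot.capture(name): name is "scene" or "top"; returns a dict with "color" (480x640x3 uint8, red, green, blue), "depth" (480x640 float32, mm along the optical axis (not along the pixel's ray), 0 where there is no reading), "fov_y" (degrees; the focal length in pixels is half the picture's height over the tangent of half this angle, whatever the lens; pixels are square), "cx", "cy" (the principal point, pixels), "dist_coeffs" ([k1, k2, p1, p2, k3] as OpenCV has them; the pictures are not rectified), "rvec" (rotation vector, rad) and "tvec" (3), from world to camera coordinates, as OpenCV has them. Camera axes: x right, y down, z forward; pixel columns grow to the right and rows downward; lengths in mm; the calibration is good to about 2 mm. A picture is of the moment at which its call begins.
- bot.close_job(): hands the job in, once; it reports no verdict.
The state is a dict: "time": time; "joint_positions": joint angles; "dq": joint speeds; "tau": joint torques, N m; "tool_pos": TCP position; "tcp_rot": TCP orientation; "contact_force": force on the tool from outside, world axes, zero at the start; "moment": the same for the moment, N m; "grip_width": finger opening in mm.
Only numpy, scipy, OpenCV 4.12 (cv2) and the standard library are available. Lean on these libraries where they do the work, as an engineer would, in place of code of your own. Each camera call takes 0.05 s, during which the arm holds its last target. There are 200 camera calls.

## Working session

There is one attempt and no reset: what is moved stays moved. The work goes in short steps, Python scripts to look and compute and a tool call to move; the robot and the scene stay as the last step left them, time stands still between calls to the robot, and variables do not carry over. Pictures are saved under pics/ and viewed, about 12 in all and at most 16, crops included, and the job is handed in when it is done.

Besides the shell and the picture viewer there is one more tool, called after "Emit:" by a JSON object that holds its "fn" and its "kwargs". step_arm: Moves the arm, as the interface text tells. Its arguments: {"type":"object","properties":{"targets":{"type":"array","items":{"type":"array","items":{"type":"array","items":{"type":"number"}}}},"jaw":{"type":"number"}},"required":["targets"]}

```bash
ls; mkdir -p pics; cat > h.py <<'E'
import numpy as np, cv2
from plant import bot
def snap(name,fn):
    c=bot.capture(name); cv2.imwrite(f'pics/{fn}.png',c['color'][:,:,::-1]); np.savez(f'pics/{fn}.npz',**{k:np.asarray(v) for k,v in c.items()}); return c
def K(c):
    f=240/np.tan(np.radians(float(c['fov_y']))/2); return np.array([[f,0,float(c['cx'])],[0,f,float(c['cy'])],[0,0,1]])
def cloud(c):
    k=K(c); v,u=np.mgrid[0:480,0:640]
    p=cv2.undistortPoints(np.stack([u,v],-1).reshape(-1,1,2).astype(np.float64),k,np.array(c['dist_coeffs'],float)).reshape(480,640,2)
    d=np.array(c['depth'],float); P=np.dstack([p*d[...,None],d])
    R=cv2.Rodrigues(np.array(c['rvec'],float))[0]; W=(P-np.array(c['tvec'],float).reshape(3))@R
    W[d==0]=np.nan; return W
E
python3 - <<'E'
from h import *
print(bot.get_obs())
for n in('top','scene'):
    c=snap(n,n+'0'); print(n,c['fov_y'],c['rvec'],c['tvec'],c['dist_coeffs'],np.isfinite(cloud(c)[...,0]).mean())
    R=cv2.Rodrigues(np.array(c['rvec'],float))[0]; print(-R.T@np.array(c['tvec']).reshape(3))
E
```

```text
pics
{'time': 0.0, 'joint_positions': array([ 1.17299341e+00,  3.42703400e-01,  1.52501035e+00, -2.55526046e-05,
        1.27537815e+00, -1.46016858e-01]), 'dq': array([ 2.39121763e-04,  2.54821850e-05,  1.61828392e-03,  1.73533626e-03,
       -3.96996296e-04,  7.09346543e-04]), 'tau': array([-7.94075095e-05, -4.31246352e+01, -2.44219726e+01,  7.17528211e-02,
        5.58433961e-02, -8.03952071e-05]), 'tool_pos': array([130.63372249, 508.07563685, 226.05731126]), 'tcp_rot': array([-1.7005168 ,  1.56929688, -1.95229539]), 'contact_force': array([0.22655388, 0.26403441, 0.48750466]), 'moment': array([-0.01098742,  0.04069952, -0.03028934]), 'grip_width': 91.72172660638132}
top 49.34999014378903 [ 2.10711886 -2.11078139  0.16034312] [ 15.78989007 497.32071765 835.30985338] [-0.01107354  0.          0.          0.          0.        ] 0.9959700520833333
[334.8891845  -14.46709334 912.66626173]
scene 45.732379160239205 [ 1.65152303  1.704561   -0.81650676] [   8.75568497 -259.09313956 1406.4969353 ] [0.02112298 0.         0.         0.         0.        ] 0.9960677083333334
[1267.73249015   13.11589995  661.90773721]
```

View pics/top0.png

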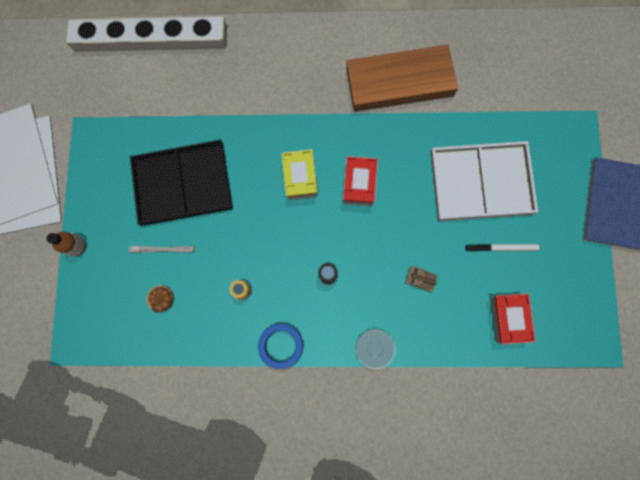

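View pics/scene0.png

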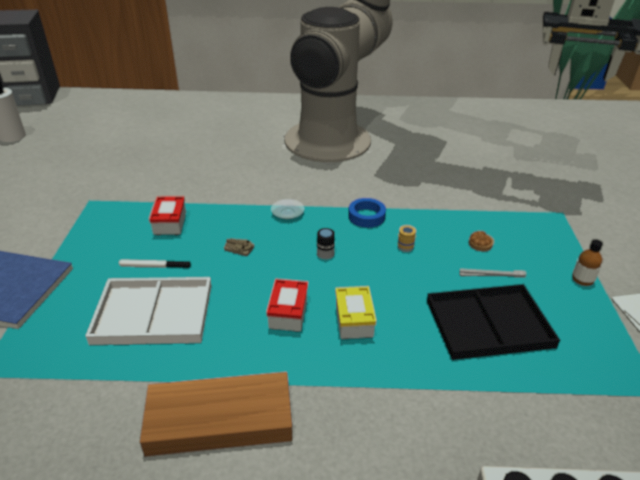

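The top view shows the black tray at about (181,183), the yellow box (299,173), the fixed red box (360,180) and the white tray (484,180). The loose red box is at (515,318), the eyepiece (328,272), the objective (239,289), the ammonite (160,298) and the trilobite (422,279). The scene view agrees.

```bash
cat > meas.py <<'E'
from h import *
W={'loose':((490,285,542,350),(34,60)),'redbase':((338,150,384,210),(34,60)),'yellow':((275,143,322,205),(34,60)),'eyep':((312,258,344,290),(38,60)),'obj':((224,274,256,304),(30,55)),'ammo':((142,280,178,316),(6,40)),'trilo':((400,260,444,298),(6,40)),'black':((120,130,240,232),(14,35)),'white':((425,135,545,228),(14,35))}
def rect(W3,box,zr):
    a,b,c,d=box; p=W3[b:d,a:c].reshape(-1,3); p=p[(p[:,2]>zr[0])&(p[:,2]<zr[1])]
    r=cv2.minAreaRect(p[:,:2].astype(np.float32)); return p,r
if __name__=='__main__':
    c=np.load('pics/top0.npz'); T=cloud(c); print('bench z',np.nanmedian(T[220:240,260:440,2]),np.nanstd(T[220:240,260:440,2]))
    for k,(b,z) in W.items():
        p,r=rect(T,b,z); print(k,len(p),'c',np.round(r[0],1),'s',np.round(r[1],1),'ang',round(r[2],1),'med z',np.round(np.median(p[:,2]),1),'mean',np.round(p.mean(0),1))
    c=np.load('pics/scene0.npz'); S=cloud(c); q=S.reshape(-1,3); q=q[np.isfinite(q[:,0])]
    cen={k:rect(T,b,z)[1][0] for k,(b,z) in W.items()}
    print('scene')
    for k,(b,z) in W.items():
        R=110 if k in('black','white') else 52 if k in ('loose','redbase','yellow') else 34
        m=(np.hypot(*(q[:,:2]-cen[k]).T)<R)&(q[:,2]>z[0])&(q[:,2]<z[1]); p=q[m]
        if len(p)<5: print(k,len(p));continue
        r=cv2.minAreaRect(p[:,:2].astype(np.float32)); print(k,len(p),np.round(r[0],1),np.round(r[1],1),round(r[2],1),np.round(np.median(p[:,2]),1))
    im=cv2.imread('pics/top0.png')
    t=lambda x0,y0,w,h,s:cv2.resize(im[y0:y0+h,x0:x0+w],None,fx=s,fy=s,interpolation=cv2.INTER_CUBIC)
    cv2.imwrite('pics/crops.png',np.vstack([np.hstack([t(395,255,50,50,6),t(490,293,50,50,6)]),np.hstack([t(335,155,50,50,6),t(215,265,50,50,6)])]))
E
python3 meas.py
```

```text
bench z 0.7097594247114821 1.6054278462891796
loose 1655 c [ 370.2 -302.5] s [76.7 56.3] ang 4.1 med z 42.7 mean [ 369.7 -301.6   42.2]
redbase 1386 c [609.6 -52.4] s [54.  79.8] ang 85.0 med z 42.6 mean [608.2 -52.3  42.1]
yellow 1367 c [622.1  54.3] s [80.2 54.1] ang 6.3 med z 42.5 mean [621.   54.2  42. ]
eyep 320 c [445.4   3.7] s [31.9 33.1] ang 88.3 med z 48.0 mean [445.1   4.2  47.6]
obj 269 c [419.2 154.6] s [29.9 29.6] ang 28.1 med z 40.0 mean [418.6 154.1  39.5]
ammo 537 c [404.7 297.7] s [44.4 46.6] ang 78.4 med z 16.2 mean [404.7 295.5  15.6]
trilo 543 c [ 436.7 -165.2] s [68.1 33.6] ang 71.6 med z 14.2 mean [ 438.3 -156.1   14.1]
black 1142 c [615.6 271.4] s [132.4 170.5] ang 10.3 med z 18.7 mean [615.2 272.4  18.5]
white 1233 c [ 613.4 -271.6] s [132.7 172.3] ang 3.2 med z 19.2 mean [ 613.2 -274.    19.1]
scene
loose 767 [ 367.7 -300.5] [85.8 54.6] 3.4 41.1
redbase 1293 [608.2 -51.7] [54.7 82.6] 84.9 41.1
yellow 1344 [620.9  55. ] [84.3 54.4] 6.4 41.2
eyep 223 [446.1   5.3] [36.1 30.8] 1.9 46.0
obj 182 [419.7 155.8] [32.3 29.8] 2.4 37.7
ammo 345 [407.  298.3] [43.8 45.4] 5.5 14.2
trilo 309 [ 439.  -156.3] [49.7 33. ] 69.7 12.5
black 1415 [614.1 272.1] [135.1 173. ] 10.3 17.6
white 1368 [ 612.6 -270.8] [134.5 172.4] 3.3 17.7
```

View pics/crops.png

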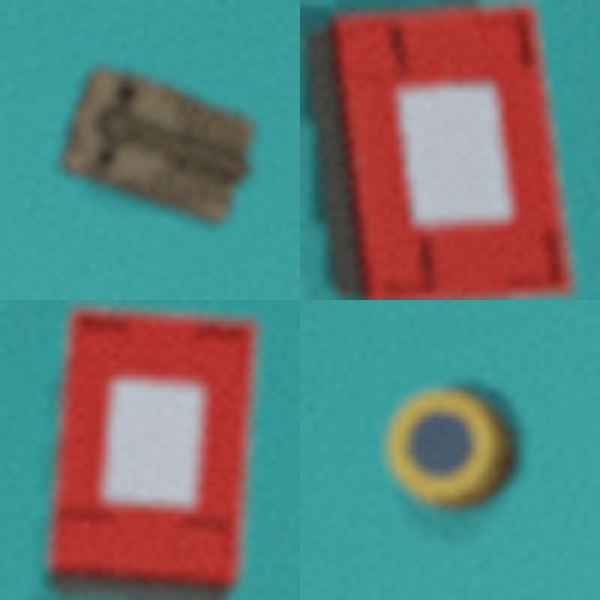

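The objects are located. The next helper turns waypoints into tool-frame shifts.

```bash
cat > go.py <<'E'
import sys,json
from h import *
from scipy.spatial.transform import Rotation as Ro
# usage: go.py x y z jawdeg [x y z jawdeg ...] : prints the last row of every call
o=bot.get_obs(); p=np.array(o['tool_pos']); R=Ro.from_euler('xyz',o['tcp_rot'])
print('t',round(o['time'],2),'p',p.round(1),'F',np.round(o['contact_force'],1),'w',round(o['grip_width'],1),'jawdeg',np.degrees(np.arctan2(*R.as_matrix()[1::-1,1])).round(1),'tilt',R.as_matrix()[:,0].round(4))
a=list(map(float,sys.argv[1:]))
for i in range(0,len(a),4):
    t=np.array(a[i:i+3]); M=R.as_matrix(); th=np.degrees(np.arctan2(M[1,1],M[0,1]))
    d=(a[i+3]-th+90)%180-90
    n=max(1,int(np.ceil(np.linalg.norm(t-p)/160)),int(np.ceil(abs(d)/28)))
    for k in range(n):
        q=p+(t-p)/(n-k); dd=d/n
        s=R.inv().apply(q-p)/1000; print([round(float(v),4) for v in s]+[round(float(-dd),1)])
        p=q; R=R*Ro.from_rotvec([np.radians(-dd),0,0])
E
python3 go.py 405.5 297 120 3.3
```

```text
t 0.1 p [130.6 508.1 226.1] F [ 0.1 -0.2  1.2] w 92.0 jawdeg 75.6 tilt [-6.0e-04 -1.3e-03 -1.0e+00]
[0.0354, -0.0453, 0.1063, 24.1]
[0.0354, 0.002, 0.1155, 24.1]
[0.0354, 0.049, 0.1046, 24.1]
```

Emit:
{"fn": "step_arm", "kwargs": {"targets": [[[0.009,-0.011,0.027,6],[0.018,-0.023,0.053,12],[0.027,-0.034,0.08,18],[0.0354,-0.0453,0.1063,24.1],[0.0354,-0.0453,0.1063,24.1]]], "jaw": 0}}

```text
time: 0.52
tool_pos: [224.7, 434.5, 188.9]
tcp_rot: [-1.156, 1.565, -1.837]
contact_force: [0.3, -0.3, -0.2]
grip_width: 91.6
```

```bash
python3 go.py 405.5 297 120 3.3
```

```text
t 0.52 p [224.7 434.5 188.9] F [ 0.3 -0.3 -0.2] w 91.6 jawdeg 51.0 tilt [-0.0015 -0.0054 -1.    ]
[0.0347, 0.0037, 0.1134, 23.8]
[0.0347, 0.0492, 0.1023, 23.8]
```

Emit:
{"fn": "step_arm", "kwargs": {"targets": [[[0.009,0.001,0.028,6],[0.017,0.002,0.057,12],[0.026,0.003,0.085,18],[0.0347,0.0037,0.1134,23.8],[0.0347,0.0037,0.1134,23.8]]]}}

```text
time: 0.93
tool_pos: [317.3, 363.2, 152.9]
tcp_rot: [-0.775, 1.562, -1.879]
contact_force: [0.7, -1.0, -0.4]
grip_width: 91.5
```

Emit:
{"fn": "step_arm", "kwargs": {"targets": [[[0.009,0.012,0.026,6],[0.017,0.025,0.051,12],[0.026,0.037,0.077,18],[0.0347,0.0492,0.1023,23.8],[0.0347,0.0492,0.1023,23.8]]]}}

```text
time: 1.35
tool_pos: [409.7, 291.7, 117.1]
tcp_rot: [-0.356, 1.561, -1.881]
contact_force: [-1.5, -1.0, -1.1]
grip_width: 91.7
```

```bash
python3 go.py 405.5 297 25 3.3 405.5 297 3 3.3
```

```text
t 1.35 p [409.7 291.7 117.1] F [-1.5 -1.  -1.1] w 91.7 jawdeg 2.6 tilt [-0.003  -0.0093 -1.    ]
[0.0921, -0.0036, -0.0063, -0.7]
[0.022, 0.0001, -0.0002, -0.0]
```

Emit:
{"fn": "step_arm", "kwargs": {"targets": [[[0.03,-0.0036,-0.0063,-0.7],[0.06,-0.0036,-0.0063,-0.7],[0.0921,-0.0036,-0.0063,-0.7],[0.0921,-0.0036,-0.0063,-0.7],[0.0921,-0.0036,-0.0063,-0.7]]]}}

```text
time: 1.77
tool_pos: [404.1, 297.1, 24.3]
tcp_rot: [-0.594, 1.558, -2.105]
contact_force: [0.6, 0.8, 1.5]
grip_width: 91.9
```

```bash
python3 go.py 405.5 297 3 3.3
```

```text
t 1.77 p [404.1 297.1  24.3] F [0.6 0.8 1.5] w 91.9 jawdeg 3.4 tilt [-0.0065 -0.011  -0.9999]
[0.0213, 0.0016, 0.0, 0.1]
```

Emit:
{"fn": "step_arm", "kwargs": {"targets": [[[0.007,0.001,0,0],[0.014,0.0015,0,0],[0.0213,0.0015,0,0],[0.0213,0.0015,0,0],[0.0213,0.0015,0,0]]]}}

```text
time: 2.18
tool_pos: [405.4, 297.0, 3.1]
tcp_rot: [-0.598, 1.558, -2.109]
contact_force: [-0.2, -0.5, 0.2]
grip_width: 91.8
```

Emit:
{"fn": "step_arm", "kwargs": {"targets": [[[0,0,0,0],[0,0,0,0],[0,0,0,0],[0,0,0,0],[0,0,0,0]]], "jaw": 1}}

```text
time: 2.6
tool_pos: [405.5, 297.0, 3.3]
tcp_rot: [-0.587, 1.558, -2.097]
contact_force: [0.7, 0.7, -0.4]
grip_width: 63.1
```

Emit:
{"fn": "step_arm", "kwargs": {"targets": [[[0,0,0,0],[0,0,0,0],[0,0,0,0],[0,0,0,0],[0,0,0,0]]]}}

```text
time: 3.02
tool_pos: [405.6, 297.1, 3.3]
tcp_rot: [-0.579, 1.558, -2.09]
contact_force: [0.4, -0.1, 1.0]
grip_width: 45.0
```

```bash
python3 go.py 405.5 297 140 3.3 610.6 -230.2 140 3.3 
```

```text
t 3.02 p [405.6 297.1   3.3] F [ 0.4 -0.1  1. ] w 45.0 jawdeg 3.4 tilt [-0.0062 -0.0108 -0.9999]
[-0.1366, -0.001, 0.0015, 0.1]
[0.0011, 0.0436, 0.1345, 0.0]
[0.0011, 0.0436, 0.1345, 0.0]
[0.0011, 0.0436, 0.1345, 0.0]
[0.0011, 0.0436, 0.1345, 0.0]
```

Emit:
{"fn": "step_arm", "kwargs": {"targets": [[[-0.01,0,0,0],[-0.035,0,0,0],[-0.07,0,0,0],[-0.105,0,0,0],[-0.137,-0.001,0.0015,0]]]}}

```text
time: 3.43
tool_pos: [405.4, 297.1, 142.9]
tcp_rot: [-0.551, 1.559, -2.062]
contact_force: [1.0, 0.4, -0.7]
grip_width: 45.2
```

Emit:
{"fn": "step_arm", "kwargs": {"targets": [[[0,0.007,0.02,0],[0,0.018,0.055,0],[0.001,0.029,0.09,0],[0.001,0.038,0.12,0],[0.001,0.0436,0.1345,0]]]}}

```text
time: 3.85
tool_pos: [457.7, 162.6, 143.7]
tcp_rot: [-0.468, 1.559, -1.98]
contact_force: [0.5, 0.5, -1.1]
grip_width: 45.2
```

Emit:
{"fn": "step_arm", "kwargs": {"targets": [[[0,0.007,0.02,0],[0,0.018,0.055,0],[0.001,0.029,0.09,0],[0.001,0.038,0.12,0],[0.001,0.0436,0.1345,0]]]}}

```text
time: 4.27
tool_pos: [510.0, 27.5, 144.7]
tcp_rot: [-0.367, 1.558, -1.882]
contact_force: [0.1, 1.2, -0.6]
grip_width: 45.2
```

```bash
python3 go.py 610.6 -230.2 140 3.3 
```

```text
t 4.27 p [510.   27.5 144.7] F [ 0.1  1.2 -0.6] w 45.2 jawdeg 3.2 tilt [-0.0039 -0.012  -0.9999]
[0.0037, 0.043, 0.1315, -0.0]
[0.0037, 0.0429, 0.1315, -0.0]
```

Emit:
{"fn": "step_arm", "kwargs": {"targets": [[[0,0.007,0.02,0],[0,0.018,0.055,0],[0.001,0.029,0.09,0],[0.003,0.038,0.12,0],[0.003,0.043,0.1315,0]]]}}

```text
time: 4.68
tool_pos: [561.1, -105.2, 143.4]
tcp_rot: [-0.274, 1.557, -1.791]
contact_force: [-0.1, 0.7, -0.7]
grip_width: 45.4
```

Emit:
{"fn": "step_arm", "kwargs": {"targets": [[[0,0.007,0.02,0],[0,0.02,0.06,0],[0.001,0.036,0.11,0],[0.003,0.043,0.1315,0],[0.003,0.043,0.1315,0]]]}}

```text
time: 5.1
tool_pos: [611.9, -240.0, 141.7]
tcp_rot: [-0.166, 1.555, -1.687]
contact_force: [-1.3, 0.7, -1.1]
grip_width: 45.1
```

```bash
python3 go.py 610.6 -230.2 30 3.3 610.6 -230.2 7.5 3.3
```

```text
t 5.1 p [ 611.9 -240.   141.7] F [-1.3  0.7 -1.1] w 45.1 jawdeg 2.8 tilt [-0.0018 -0.0158 -0.9999]
[0.1115, -0.0005, -0.0116, -0.5]
[0.0225, 0.0001, -0.0004, -0.0]
```

Emit:
{"fn": "step_arm", "kwargs": {"targets": [[[0.02,0,-0.006,0],[0.05,0,-0.0116,0],[0.08,0,-0.0116,0],[0.105,0,-0.0116,0],[0.1115,0,-0.0116,0]]]}}

```text
time: 5.52
tool_pos: [608.4, -228.0, 25.9]
tcp_rot: [-0.706, 1.556, -2.227]
contact_force: [-0.5, 0.4, -1.1]
grip_width: 45.3
```

Emit:
{"fn": "step_arm", "kwargs": {"targets": [[[0.006,0,0,0],[0.012,0,0,0],[0.016,0,0,0],[0.016,0,0,0],[0.016,0,0,0]]]}}

```text
time: 5.93
tool_pos: [608.9, -228.4, 10.9]
tcp_rot: [-0.595, 1.556, -2.116]
contact_force: [-0.3, -0.6, -0.2]
grip_width: 45.2
```

```bash
python3 go.py 610.6 -230.2 7 3.3
```

```text
t 5.93 p [ 608.9 -228.4   10.9] F [-0.3 -0.6 -0.2] w 45.2 jawdeg 2.8 tilt [-0.0076 -0.0126 -0.9999]
[0.0039, 0.0017, 0.0019, -0.5]
```

Emit:
{"fn": "step_arm", "kwargs": {"targets": [[[0.001,0,0,0],[0.002,0,0,0],[0.003,0,0,0],[0.004,0,0,0],[0.004,0,0,0]]]}}

```text
time: 6.35
tool_pos: [609.1, -228.6, 7.4]
tcp_rot: [-0.547, 1.556, -2.069]
contact_force: [-1.1, 0.2, 2.6]
grip_width: 45.2
```

```bash
python3 go.py
```

```text
t 6.35 p [ 609.1 -228.6    7.4] F [-1.1  0.2  2.6] w 45.2 jawdeg 2.8 tilt [-0.007  -0.0129 -0.9999]
```

Emit:
{"fn": "step_arm", "kwargs": {"targets": [[[0,0,0,0],[0,0,0,0],[0,0,0,0],[0,0,0,0],[0,0,0,0]]], "jaw": 0.34}}

```text
time: 6.77
tool_pos: [609.0, -228.6, 7.3]
tcp_rot: [-0.561, 1.556, -2.082]
contact_force: [-0.2, -0.2, 0.2]
grip_width: 60.5
```

Emit:
{"fn": "step_arm", "kwargs": {"targets": [[[-0.01,0,0,0],[-0.035,0,0,0],[-0.07,0,0,0],[-0.095,0,0,0],[-0.1,0,0,0]]]}}

```text
time: 7.18
tool_pos: [612.3, -228.4, 113.6]
tcp_rot: [0.02, 1.554, -1.501]
contact_force: [0.9, -1.0, 0.8]
grip_width: 60.5
```

```bash
python3 go.py 438.7 -156.3 70 -20
```

```text
t 7.18 p [ 612.3 -228.4  113.6] F [ 0.9 -1.   0.8] w 60.5 jawdeg 2.9 tilt [ 0.0012 -0.017  -0.9999]
[0.0211, -0.0849, -0.0407, 11.4]
[0.0211, -0.0913, -0.0231, 11.4]
```

Emit:
{"fn": "step_arm", "kwargs": {"targets": [[[0.005,-0.02,-0.01,3],[0.013,-0.05,-0.025,7],[0.02,-0.078,-0.038,11],[0.0211,-0.0849,-0.0407,11.4],[0.0211,-0.0849,-0.0407,11.4]]], "jaw": 0}}

```text
time: 7.6
tool_pos: [523.3, -191.3, 91.6]
tcp_rot: [0.066, 1.555, -1.654]
contact_force: [0.5, 0.4, -0.7]
grip_width: 88.8
```

Emit:
{"fn": "step_arm", "kwargs": {"targets": [[[0.005,-0.02,-0.005,3],[0.013,-0.055,-0.014,7],[0.02,-0.085,-0.022,11],[0.0211,-0.0913,-0.0231,11.4],[0.0211,-0.0913,-0.0231,11.4]]]}}

```text
time: 8.02
tool_pos: [436.0, -155.1, 70.1]
tcp_rot: [0.231, 1.555, -1.686]
contact_force: [0.9, -0.2, 0.1]
grip_width: 92.1
```

```bash
python3 go.py 438.7 -156.3 25 -20; python3 - <<'E'
from h import *
import meas
c=snap('scene','scene1'); q=cloud(c).reshape(-1,3); q=q[np.isfinite(q[:,0])]
for n,ce,z in(('ammo',(608,-229),(12,40)),('ammoTop',(608,-229),(21,32))):
    p=q[(np.hypot(*(q[:,:2]-ce).T)<34)&(q[:,2]>z[0])&(q[:,2]<z[1])]; print(n,len(p),p.mean(0).round(1),np.percentile(p[:,2],[50,95]).round(1))
E
```

```text
t 8.02 p [ 436.  -155.1   70.1] F [ 0.9 -0.2  0.1] w 92.1 jawdeg -19.9 tilt [-0.0018 -0.0155 -0.9999]
[0.0451, 0.0028, -0.0004, 0.1]
ammo 509 [ 611.5 -224.5   18.7] [19.2 22.7]
ammoTop 126 [ 606.5 -229.2   22.1] [22.  23.6]
```

Emit:
{"fn": "step_arm", "kwargs": {"targets": [[[0.01,0.001,0,0],[0.025,0.0025,0,0],[0.04,0.0025,0,0],[0.045,0.0025,0,0],[0.045,0.0025,0,0]]]}}

```text
time: 8.48
tool_pos: [441.1, -158.1, 24.4]
tcp_rot: [0.335, 1.555, -1.582]
contact_force: [0.6, -0.7, 0.5]
grip_width: 91.5
```

Emit:
{"fn": "step_arm", "kwargs": {"targets": [[[0.007,0,0,0],[0.014,0,0,0],[0.02,0,0,0],[0.022,0,0,0],[0.022,0,0,0]]]}}

```text
time: 8.9
tool_pos: [440.8, -158.3, 1.9]
tcp_rot: [0.284, 1.555, -1.632]
contact_force: [-1.0, 1.0, -0.2]
grip_width: 91.7
```

Emit:
{"fn": "step_arm", "kwargs": {"targets": [[[0,0,0,0],[0,0,0,0],[0,0,0,0],[0,0,0,0],[0,0,0,0]]], "jaw": 1}}

```text
time: 9.32
tool_pos: [440.9, -158.4, 2.1]
tcp_rot: [0.311, 1.555, -1.606]
contact_force: [1.4, -0.5, -0.1]
grip_width: 63.2
```

Emit:
{"fn": "step_arm", "kwargs": {"targets": [[[0,0,0,0],[0,0,0,0],[0,0,0,0],[0,0,0,0],[0,0,0,0]]]}}

```text
time: 9.73
tool_pos: [440.8, -158.3, 2.1]
tcp_rot: [0.295, 1.555, -1.622]
contact_force: [-0.8, 0.4, 0.1]
grip_width: 33.4
```

Emit:
{"fn": "step_arm", "kwargs": {"targets": [[[0,0,0,0],[0,0,0,0],[0,0,0,0],[0,0,0,0],[0,0,0,0]]]}}

```text
time: 10.15
tool_pos: [440.8, -158.3, 2.1]
tcp_rot: [0.296, 1.555, -1.621]
contact_force: [0.7, 1.1, 0.0]
grip_width: 34.1
```

```bash
python3 go.py 438.7 -156.3 90 -20 615.4 -313 90 3.3
```

```text
t 10.15 p [ 440.8 -158.3    2.1] F [0.7 1.1 0. ] w 34.1 jawdeg -19.8 tilt [-8.000e-04 -1.600e-02 -9.999e-01]
[-0.0879, -0.0023, 0.0002, 0.2]
[0.0012, 0.1098, 0.0434, -11.6]
[0.0012, 0.0988, 0.0647, -11.6]
```

Emit:
{"fn": "step_arm", "kwargs": {"targets": [[[-0.008,0,0,0],[-0.03,0,0,0],[-0.065,0,0,0],[-0.088,0,0,0],[-0.088,0,0,0]]]}}

```text
time: 10.57
tool_pos: [443.4, -158.1, 94.8]
tcp_rot: [0.675, 1.55, -1.242]
contact_force: [1.0, -0.9, -0.8]
grip_width: 33.4
```

Emit:
{"fn": "step_arm", "kwargs": {"targets": [[[0,0.02,0.008,-3],[0,0.055,0.022,-6],[0,0.09,0.036,-9],[0.001,0.1098,0.0434,-11.6],[0.001,0.1098,0.0434,-11.6]]]}}

```text
time: 10.98
tool_pos: [534.7, -239.1, 95.6]
tcp_rot: [0.552, 1.547, -1.162]
contact_force: [-0.5, 0.5, -0.0]
grip_width: 33.6
```

Emit:
{"fn": "step_arm", "kwargs": {"targets": [[[0,0.02,0.013,-3],[0,0.05,0.033,-6],[0,0.085,0.055,-9],[0.001,0.0988,0.0647,-11.6],[0.001,0.0988,0.0647,-11.6]]]}}

```text
time: 11.4
tool_pos: [624.5, -319.2, 95.9]
tcp_rot: [0.354, 1.546, -1.156]
contact_force: [-0.4, 0.3, -1.6]
grip_width: 33.6
```

```bash
python3 go.py 615.4 -313 25 3.3
```

```text
t 11.4 p [ 624.5 -319.2   95.9] F [-0.4  0.3 -1.6] w 33.6 jawdeg 3.5 tilt [ 0.0099 -0.0225 -0.9997]
[0.0706, -0.0093, -0.0084, 0.2]
```

Emit:
{"fn": "step_arm", "kwargs": {"targets": [[[0.02,-0.004,-0.004,0],[0.05,-0.009,-0.008,0],[0.07,-0.009,-0.008,0],[0.07,-0.009,-0.008,0],[0.07,-0.009,-0.008,0]]]}}

```text
time: 11.82
tool_pos: [614.4, -312.1, 24.5]
tcp_rot: [0.257, 1.549, -1.253]
contact_force: [-0.7, 0.6, -0.5]
grip_width: 33.9
```

```bash
python3 go.py 615.4 -313 9 3.3 615.4 -313 6.5 3.3
```

```text
t 11.82 p [ 614.4 -312.1   24.5] F [-0.7  0.6 -0.5] w 33.9 jawdeg 3.4 tilt [ 0.0067 -0.0204 -0.9998]
[0.0155, 0.0008, 0.0006, 0.1]
[0.0025, -0.0, -0.0001, 0.0]
```

Emit:
{"fn": "step_arm", "kwargs": {"targets": [[[0.005,0,0,0],[0.01,0,0,0],[0.0145,0,0,0],[0.0155,0,0,0],[0.0155,0,0,0]]]}}

```text
time: 12.23
tool_pos: [614.5, -312.5, 9.0]
tcp_rot: [0.251, 1.549, -1.26]
contact_force: [-0.1, 0.5, -0.4]
grip_width: 34.0
```

Emit:
{"fn": "step_arm", "kwargs": {"targets": [[[0.001,0,0,0],[0.002,0,0,0],[0.003,0,0,0],[0.003,0,0,0],[0.003,0,0,0]]]}}

```text
time: 12.65
tool_pos: [614.6, -312.6, 6.3]
tcp_rot: [0.267, 1.549, -1.244]
contact_force: [0.4, 0.1, 0.5]
grip_width: 33.9
```

Emit:
{"fn": "step_arm", "kwargs": {"targets": [[[0,0,0,0],[0,0,0,0],[0,0,0,0],[0,0,0,0],[0,0,0,0]]], "jaw": 0.45}}

```text
time: 13.07
tool_pos: [614.6, -312.6, 6.2]
tcp_rot: [0.265, 1.549, -1.246]
contact_force: [-0.0, 0.0, -0.6]
grip_width: 50.3
```

Emit:
{"fn": "step_arm", "kwargs": {"targets": [[[-0.01,0,0,0],[-0.03,0,0,0],[-0.06,0,0,0],[-0.09,0,0,0],[-0.1,0,0,0]]]}}

```text
time: 13.48
tool_pos: [615.9, -311.7, 112.2]
tcp_rot: [0.445, 1.542, -1.066]
contact_force: [0.3, -0.6, 1.3]
grip_width: 50.4
```

Emit:
{"fn": "step_arm", "kwargs": {"targets": [[[0,0,0,0],[0,0,0,0],[0,0,0,0],[0,0,0,0],[0,0,0,0]]], "jaw": 0}}

```text
time: 13.9
tool_pos: [615.2, -311.3, 110.3]
tcp_rot: [0.383, 1.545, -1.128]
contact_force: [0.2, -0.1, -1.0]
grip_width: 79.3
```

```bash
python3 go.py 369.3 -301.7 120 93.8
```

```text
t 13.9 p [ 615.2 -311.3  110.3] F [ 0.2 -0.1 -1. ] w 79.3 jawdeg 3.4 tilt [ 0.011  -0.0232 -0.9997]
[-0.0032, -0.0612, -0.006, 22.4]
[-0.0032, -0.0589, 0.0178, 22.4]
[-0.0032, -0.0476, 0.0389, 22.4]
[-0.0032, -0.0292, 0.0541, 22.4]
```

Emit:
{"fn": "step_arm", "kwargs": {"targets": [[[0,-0.015,-0.002,5],[-0.001,-0.035,-0.004,11],[-0.002,-0.053,-0.005,17],[-0.0032,-0.0612,-0.006,22.4],[-0.0032,-0.0612,-0.006,22.4]]]}}

```text
time: 14.32
tool_pos: [551.8, -308.7, 112.0]
tcp_rot: [0.716, 1.547, -1.19]
contact_force: [1.1, -0.2, -0.1]
grip_width: 91.7
```

Emit:
{"fn": "step_arm", "kwargs": {"targets": [[[0,-0.015,0.005,5],[-0.001,-0.035,0.01,11],[-0.002,-0.053,0.016,17],[-0.0032,-0.0589,0.0178,22.4],[-0.0032,-0.0589,0.0178,22.4]]]}}

```text
time: 14.73
tool_pos: [489.6, -306.0, 114.3]
tcp_rot: [1.08, 1.548, -1.218]
contact_force: [-0.0, -0.3, -0.9]
grip_width: 92.1
```

Emit:
{"fn": "step_arm", "kwargs": {"targets": [[[0,-0.012,0.01,5],[-0.001,-0.028,0.022,11],[-0.002,-0.043,0.034,17],[-0.0032,-0.0476,0.0389,22.4],[-0.0032,-0.0476,0.0389,22.4]]]}}

```text
time: 15.15
tool_pos: [427.9, -303.6, 116.8]
tcp_rot: [1.464, 1.549, -1.224]
contact_force: [0.5, 0.4, -0.1]
grip_width: 92.1
```

Emit:
{"fn": "step_arm", "kwargs": {"targets": [[[0,-0.007,0.014,5],[-0.001,-0.017,0.032,11],[-0.002,-0.026,0.048,17],[-0.0032,-0.0292,0.0541,22.4],[-0.0032,-0.0292,0.0541,22.4]]]}}

```text
time: 15.57
tool_pos: [366.5, -301.2, 119.5]
tcp_rot: [1.857, 1.548, -1.22]
contact_force: [0.2, 0.2, -0.6]
grip_width: 91.9
```

```bash
python3 go.py 369.3 -301.7 60 93.8; python3 - <<'E'
from h import *
c=snap('scene','scene2')
im=cv2.imread('pics/scene2.png'); cv2.imwrite('pics/s2c.png',cv2.resize(im[150:390,60:460],None,fx=2,fy=2))
E
```

```text
t 15.57 p [ 366.5 -301.2  119.5] F [ 0.2  0.2 -0.6] w 91.9 jawdeg -86.3 tilt [ 0.0077 -0.0209 -0.9998]
[0.0596, -0.0006, -0.0024, -0.1]
```

View pics/s2c.png

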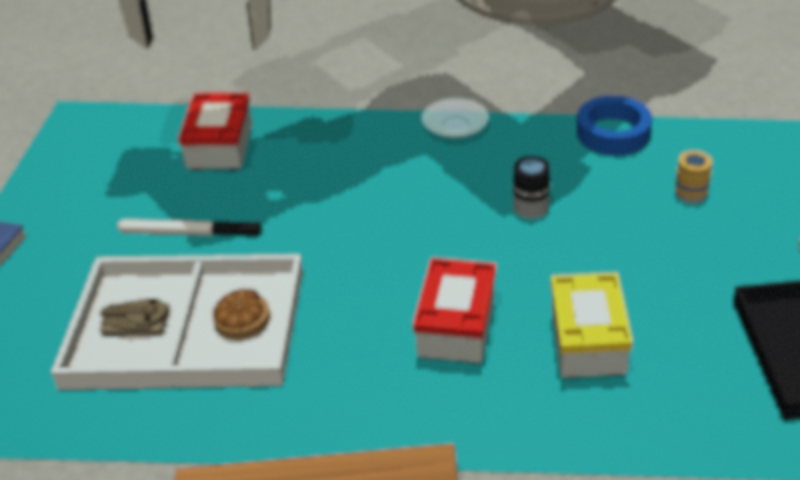

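Emit:
{"fn": "step_arm", "kwargs": {"targets": [[[0.015,0,-0.002,0],[0.035,-0.0006,-0.0024,0],[0.05,-0.0006,-0.0024,0],[0.0596,-0.0006,-0.0024,0],[0.0596,-0.0006,-0.0024,0]]]}}

```text
time: 16.03
tool_pos: [370.5, -301.4, 58.1]
tcp_rot: [1.822, 1.551, -1.246]
contact_force: [-0.3, 0.6, -0.2]
grip_width: 91.7
```

```bash
python3 go.py 369.3 -301.7 10 93.8
```

```text
t 16.03 p [ 370.5 -301.4   58.1] F [-0.3  0.6 -0.2] w 91.7 jawdeg -85.8 tilt [ 0.0064 -0.0191 -0.9998]
[0.0481, -0.0008, 0.0014, 0.4]
```

Emit:
{"fn": "step_arm", "kwargs": {"targets": [[[0.012,0,0.001,0],[0.03,-0.0008,0.001,0.4],[0.044,-0.0008,0.001,0.4],[0.048,-0.0008,0.001,0.4],[0.048,-0.0008,0.001,0.4]]]}}

```text
time: 16.45
tool_pos: [370.0, -301.5, 9.8]
tcp_rot: [1.808, 1.552, -1.265]
contact_force: [0.3, -0.3, 0.3]
grip_width: 92.1
```

Emit:
{"fn": "step_arm", "kwargs": {"targets": [[[0,0,0,0],[0,0,0,0],[0,0,0,0],[0,0,0,0],[0,0,0,0]]], "jaw": 1}}

```text
time: 16.87
tool_pos: [370.2, -301.8, 10.2]
tcp_rot: [1.829, 1.551, -1.244]
contact_force: [-0.8, 0.7, 0.3]
grip_width: 63.0
```

Emit:
{"fn": "step_arm", "kwargs": {"targets": [[[0,0,0,0],[0,0,0,0],[0,0,0,0],[0,0,0,0],[0,0,0,0]]]}}

```text
time: 17.28
tool_pos: [370.4, -302.0, 10.6]
tcp_rot: [1.84, 1.55, -1.233]
contact_force: [-1.2, 0.6, 6.0]
grip_width: 53.6
```

```bash
python3 go.py 369.3 -301.7 125 93.8
```

```text
t 17.28 p [ 370.4 -302.    10.6] F [-1.2  0.6  6. ] w 53.6 jawdeg -86.1 tilt [ 0.0068 -0.0195 -0.9998]
[-0.1144, 0.0019, 0.0004, 0.1]
```

Emit:
{"fn": "step_arm", "kwargs": {"targets": [[[-0.008,0,0,0],[-0.03,0,0,0],[-0.06,0,0,0],[-0.09,0.001,0,0],[-0.1,0.001,0,0]]]}}

```text
time: 17.7
tool_pos: [370.9, -302.2, 114.4]
tcp_rot: [1.92, 1.545, -1.153]
contact_force: [0.8, -0.8, -1.7]
grip_width: 53.6
```

Emit:
{"fn": "step_arm", "kwargs": {"targets": [[[0,0,0,0],[0,0,0,0],[0,0,0,0],[0,0,0,0],[0,0,0,0]]]}}

```text
time: 18.12
tool_pos: [370.3, -301.6, 113.2]
tcp_rot: [1.885, 1.548, -1.188]
contact_force: [0.8, -0.2, -1.7]
grip_width: 54.0
```

```bash
python3 go.py 609.8 -52.3 120 85
```

```text
t 18.12 p [ 370.3 -301.6  113.2] F [ 0.8 -0.2 -1.7] w 54.0 jawdeg -86.1 tilt [ 0.0086 -0.0214 -0.9997]
[-0.0034, -0.0774, -0.0854, 3.0]
[-0.0034, -0.0817, -0.0812, 3.0]
[-0.0034, -0.0858, -0.0769, 3.0]
```

Emit:
{"fn": "step_arm", "kwargs": {"targets": [[[0,-0.014,-0.015,0.5],[-0.001,-0.037,-0.041,1.3],[-0.002,-0.061,-0.067,2.2],[-0.003,-0.0774,-0.0854,3],[-0.003,-0.0774,-0.0854,3]]]}}

```text
time: 18.53
tool_pos: [452.4, -215.4, 114.3]
tcp_rot: [1.967, 1.549, -1.156]
contact_force: [-0.3, 0.5, -1.8]
grip_width: 53.6
```

Emit:
{"fn": "step_arm", "kwargs": {"targets": [[[0,-0.015,-0.015,0.5],[-0.001,-0.039,-0.039,1.3],[-0.002,-0.065,-0.065,2.2],[-0.003,-0.0817,-0.0812,3],[-0.003,-0.0817,-0.0812,3]]]}}

```text
time: 18.95
tool_pos: [534.1, -129.3, 115.6]
tcp_rot: [2.059, 1.55, -1.114]
contact_force: [0.3, 0.0, -1.5]
grip_width: 53.7
```

```bash
python3 go.py 609.8 -52.3 120 85
```

```text
t 18.95 p [ 534.1 -129.3  115.6] F [ 0.3  0.  -1.5] w 53.7 jawdeg -91.8 tilt [ 0.0092 -0.0188 -0.9998]
[-0.0051, -0.0792, -0.0734, 3.2]
```

Emit:
{"fn": "step_arm", "kwargs": {"targets": [[[0,-0.014,-0.013,0.5],[0,-0.04,-0.037,1.3],[0,-0.068,-0.063,2.5],[0,-0.0792,-0.0734,3.2],[0,-0.0792,-0.0734,3.2]]]}}

```text
time: 19.37
tool_pos: [611.0, -50.6, 113.6]
tcp_rot: [2.1, 1.551, -1.125]
contact_force: [-0.9, -0.1, -1.1]
grip_width: 53.8
```

```bash
python3 go.py 609.8 -52.3 80 85
```

```text
t 19.37 p [611.  -50.6 113.6] F [-0.9 -0.1 -1.1] w 53.8 jawdeg -94.8 tilt [ 0.0087 -0.0181 -0.9998]
[0.0336, 0.0012, 0.0014, 0.2]
```

Emit:
{"fn": "step_arm", "kwargs": {"targets": [[[0.008,0,0.001,0],[0.025,0.0012,0.0014,0],[0.045,0.0012,0.0014,0],[0.052,0.0012,0.0014,0],[0.052,0.0012,0.0014,0]]]}}

```text
time: 19.78
tool_pos: [607.3, -53.7, 58.8]
tcp_rot: [1.804, 1.553, -1.423]
contact_force: [-0.4, 1.1, -1.1]
grip_width: 53.6
```

Emit:
{"fn": "step_arm", "kwargs": {"targets": [[[0,0,0,0],[0,0,0,0],[0,0,0,0],[0,0,0,0],[0,0,0,0]]]}}

```text
time: 20.2
tool_pos: [607.7, -53.8, 59.6]
tcp_rot: [1.875, 1.553, -1.352]
contact_force: [-0.7, 0.2, -1.4]
grip_width: 53.3
```

```bash
python3 go.py 609.8 -52.3 54 85; python3 - <<'E'
from h import *
c=snap('scene','scene3'); S=cloud(c)
im=cv2.imread('pics/scene3.png'); cv2.imwrite('pics/s3c.png',cv2.resize(im[230:350,220:370],None,fx=5,fy=5,interpolation=cv2.INTER_CUBIC))
E
```

```text
t 20.2 p [607.7 -53.8  59.6] F [-0.7  0.2 -1.4] w 53.3 jawdeg -94.9 tilt [ 0.0039 -0.0175 -0.9998]
[0.0056, -0.0018, -0.0019, 0.1]
```

View pics/s3c.png

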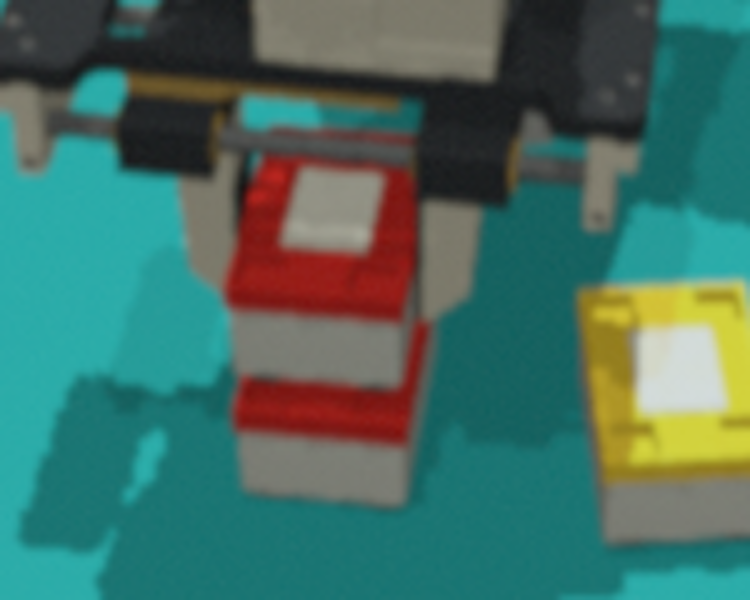

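```bash
python3 - <<'E'
from h import *
S=cloud(np.load('pics/scene3.npz')); q=S.reshape(-1,3); q=q[np.isfinite(q[:,0])]
q=q[(abs(q[:,0]-609)<70)&(abs(q[:,1]+52)<40)]
for n,lo,hi in(('base',8,34),('upper',62,82)):
    p=q[(q[:,2]>lo)&(q[:,2]<hi)&(q[:,0]>635)&(abs(q[:,1]+55)<24)]
    A=np.c_[np.ones(len(p)),p[:,1]+55,p[:,2]-(lo+hi)/2]; s=np.linalg.lstsq(A,p[:,0],rcond=None)[0]
    r=p[:,0]-A@s; m=abs(r)<4; s=np.linalg.lstsq(A[m],p[m,0],rcond=None)[0]; print(n,len(p),m.sum(),'front x at y=-55',s.round(3))
E
python3 go.py 609.8 -52.3 54 85
```

```text
base 349 349 front x at y=-55 [6.45807e+02 8.30000e-02 8.00000e-03]
upper 289 289 front x at y=-55 [6.43479e+02 9.20000e-02 2.00000e-03]
t 20.25 p [607.6 -53.7  59.5] F [ 0.5  0.8 -2.1] w 53.6 jawdeg -94.9 tilt [ 0.0037 -0.0175 -0.9998]
[0.0054, -0.0017, -0.002, 0.1]
```

Emit:
{"fn": "step_arm", "kwargs": {"targets": [[[0.002,-0.001,-0.001,0],[0.004,-0.0017,-0.002,0],[0.0054,-0.0017,-0.002,0],[0.0054,-0.0017,-0.002,0],[0.0054,-0.0017,-0.002,0]]]}}

```text
time: 20.67
tool_pos: [609.7, -52.2, 53.8]
tcp_rot: [1.839, 1.553, -1.387]
contact_force: [-0.9, 0.1, -0.6]
grip_width: 53.2
```

```bash
python3 go.py 609.8 -52.3 48.8 85
```

```text
t 20.67 p [609.7 -52.2  53.8] F [-0.9  0.1 -0.6] w 53.2 jawdeg -94.9 tilt [ 0.0032 -0.0173 -0.9998]
[0.005, 0.0, -0.0001, 0.1]
```

Emit:
{"fn": "step_arm", "kwargs": {"targets": [[[0.001,0,0,0],[0.002,0,0,0],[0.003,0,0,0],[0.003,0,0,0],[0.003,0,0,0]]]}}

```text
time: 21.08
tool_pos: [609.6, -52.2, 50.7]
tcp_rot: [1.826, 1.553, -1.401]
contact_force: [-0.6, -0.4, -1.9]
grip_width: 53.9
```

Emit:
{"fn": "step_arm", "kwargs": {"targets": [[[0.0005,0,0,0],[0.001,0,0,0],[0.0015,0,0,0],[0.002,0,0,0],[0.002,0,0,0]]]}}

```text
time: 21.5
tool_pos: [609.6, -52.3, 48.7]
tcp_rot: [1.829, 1.553, -1.398]
contact_force: [-0.5, 0.8, -0.8]
grip_width: 53.5
```

```bash
python3 go.py 609.8 -52.3 48.8 85
```

```text
t 21.5 p [609.6 -52.3  48.7] F [-0.5  0.8 -0.8] w 53.5 jawdeg -94.9 tilt [ 0.003  -0.0173 -0.9998]
[-0.0001, -0.0, -0.0002, 0.1]
```

Emit:
{"fn": "step_arm", "kwargs": {"targets": [[[0.0003,0,0,0],[0.0006,0,0,0],[0.0008,0,0,0],[0.0008,0,0,0],[0.0008,0,0,0]]]}}

```text
time: 21.92
tool_pos: [609.7, -52.3, 48.6]
tcp_rot: [1.85, 1.553, -1.376]
contact_force: [-3.1, 0.0, 5.2]
grip_width: 53.4
```

Emit:
{"fn": "step_arm", "kwargs": {"targets": [[[0,0,0,0],[0,0,0,0],[0,0,0,0],[0,0,0,0],[0,0,0,0]]], "jaw": 0.2}}

```text
time: 22.33
tool_pos: [609.7, -52.3, 48.4]
tcp_rot: [1.846, 1.553, -1.381]
contact_force: [0.0, 0.5, -0.4]
grip_width: 73.2
```

Emit:
{"fn": "step_arm", "kwargs": {"targets": [[[-0.008,0,0,0],[-0.025,0,0,0],[-0.05,0,0,0],[-0.08,0,0,0],[-0.09,0,0,0]]]}}

```text
time: 22.75
tool_pos: [611.4, -51.0, 143.3]
tcp_rot: [2.152, 1.549, -1.074]
contact_force: [1.6, 0.3, 0.4]
grip_width: 73.5
```

Emit:
{"fn": "step_arm", "kwargs": {"targets": [[[0,0,0,0],[0,0,0,0],[0,0,0,0],[0,0,0,0],[0,0,0,0]]], "jaw": 0}}

```text
time: 23.17
tool_pos: [610.6, -50.9, 141.7]
tcp_rot: [2.034, 1.551, -1.192]
contact_force: [-0.2, 0.1, -0.2]
grip_width: 91.4
```

```bash
python3 go.py 445.6 4.6 120 10.3
```

```text
t 23.17 p [610.6 -50.9 141.7] F [-0.2  0.1 -0.2] w 91.4 jawdeg -94.9 tilt [ 0.0072 -0.0182 -0.9998]
[0.0065, -0.0139, 0.0564, 24.9]
[0.0065, 0.0112, 0.057, 24.9]
[0.0065, 0.0342, 0.047, 24.9]
```

Going straight there would bring joint 6 close to its limit, so I'll turn the other way round.

```bash
python3 go.py 528 -23 140 -42 445.6 4.6 120 10.3; python3 - <<'E'
from h import *
print(bot.get_obs()['joint_positions'].round(2))
E
```

```text
t 23.17 p [610.6 -50.9 141.7] F [-0.2  0.1 -0.2] w 91.4 jawdeg -94.9 tilt [ 0.0072 -0.0182 -0.9998]
[0.0003, -0.0104, 0.0423, -26.4]
[0.0003, -0.0282, 0.0333, -26.4]
[0.0094, -0.04, 0.0172, -26.1]
[0.0094, -0.0435, -0.0022, -26.1]
[-0.2   0.57  1.4  -0.02  1.16  1.46]
```

Emit:
{"fn": "step_arm", "kwargs": {"targets": [[[0,-0.002,0.009,-6],[0,-0.005,0.02,-13],[0,-0.008,0.032,-20],[0,-0.0104,0.0423,-26.4],[0,-0.0104,0.0423,-26.4]]]}}

```text
time: 23.58
tool_pos: [567.3, -36.2, 140.1]
tcp_rot: [1.404, 1.553, -1.357]
contact_force: [-0.1, -0.7, -0.0]
grip_width: 92.0
```

Emit:
{"fn": "step_arm", "kwargs": {"targets": [[[0,-0.006,0.007,-6],[0,-0.014,0.016,-13],[0,-0.021,0.025,-20],[0,-0.0282,0.0333,-26.4],[0,-0.0282,0.0333,-26.4]]]}}

```text
time: 24.0
tool_pos: [524.6, -21.9, 139.2]
tcp_rot: [0.822, 1.554, -1.478]
contact_force: [1.1, 0.2, 0.7]
grip_width: 91.9
```

Emit:
{"fn": "step_arm", "kwargs": {"targets": [[[0.002,-0.008,0.004,-6],[0.005,-0.02,0.008,-13],[0.007,-0.03,0.013,-20],[0.0094,-0.04,0.0172,-26.1],[0.0094,-0.04,0.0172,-26.1]]]}}

```text
time: 24.42
tool_pos: [482.2, -8.0, 128.7]
tcp_rot: [0.223, 1.554, -1.622]
contact_force: [0.8, 0.3, -0.0]
grip_width: 92.1
```

Emit:
{"fn": "step_arm", "kwargs": {"targets": [[[0.002,-0.01,0,-6],[0.005,-0.022,-0.001,-13],[0.007,-0.033,-0.002,-20],[0.0094,-0.0435,-0.0022,-26.1],[0.0094,-0.0435,-0.0022,-26.1]]]}}

```text
time: 24.83
tool_pos: [440.3, 6.0, 118.7]
tcp_rot: [-0.328, 1.554, -1.721]
contact_force: [-0.5, -0.3, 0.4]
grip_width: 91.9
```

```bash
python3 go.py 445.6 4.6 65 10.3; python3 - <<'E'
from h import *
snap('top','top4'); c=snap('scene','scene4')
im=cv2.imread('pics/scene4.png'); cv2.imwrite('pics/s4c.png',cv2.resize(im[230:350,220:370],None,fx=5,fy=5,interpolation=cv2.INTER_CUBIC))
q=cloud(c).reshape(-1,3); q=q[np.isfinite(q[:,0])]
t=q[(abs(q[:,0]-609)<55)&(abs(q[:,1]+52)<45)&(q[:,2]>70)&(q[:,2]<100)]; print(len(t),np.median(t[:,2]))
u=t[abs(t[:,2]-np.median(t[:,2]))<6];A=np.c_[np.ones(len(u)),u[:,:2]-u[:,:2].mean(0)]; print('plane',np.linalg.lstsq(A,u[:,2],rcond=None)[0].round(4))
for ce in((445.6,4.6),(419.5,155)):
    p=q[(np.hypot(*(q[:,:2]-ce).T)<34)&(q[:,2]>15)&(q[:,2]<60)]; print(p.mean(0).round(1))
E
```

```text
t 24.83 p [440.3   6.  118.7] F [-0.5 -0.3  0.4] w 91.9 jawdeg 10.2 tilt [-0.0025 -0.0163 -0.9999]
[0.0537, 0.0053, 0.0014, -0.1]
1346 79.1791353586827
plane [ 7.876e+01 -1.100e-02 -0.000e+00]
[452.8   5.2  37.1]
[425.2 154.7  31.6]
```

View pics/s4c.png

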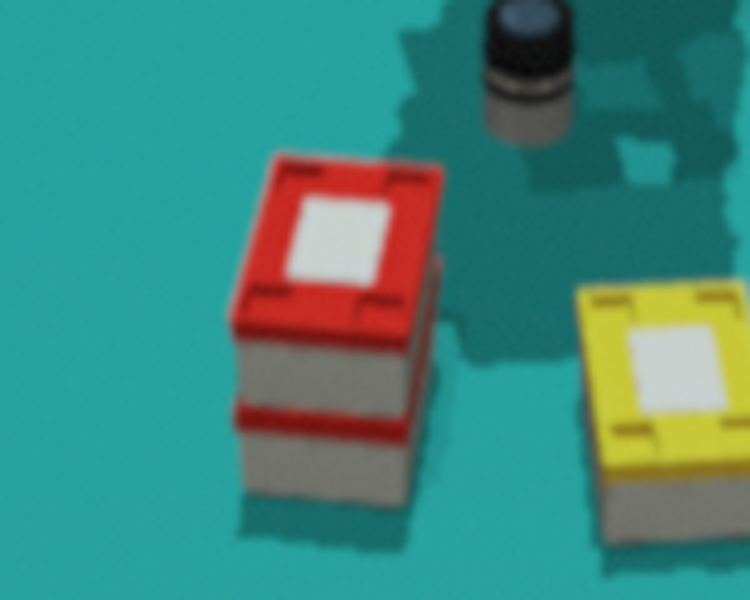

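The box is seated, level and square: its top reads about 79 mm, where the known 43 mm lids read 41. Next is the eyepiece.

Emit:
{"fn": "step_arm", "kwargs": {"targets": [[[0.01,0.003,0.001,0],[0.03,0.0053,0.0014,0],[0.048,0.0053,0.0014,0],[0.0537,0.0053,0.0014,0],[0.0537,0.0053,0.0014,0]]]}}

```text
time: 25.35
tool_pos: [447.5, 3.9, 64.1]
tcp_rot: [-0.329, 1.554, -1.731]
contact_force: [-0.3, 0.3, 0.1]
grip_width: 91.7
```

```bash
python3 go.py 445.6 4.6 12 10.3
```

```text
t 25.35 p [447.5   3.9  64.1] F [-0.3  0.3  0.1] w 91.7 jawdeg 9.7 tilt [-0.0026 -0.0163 -0.9999]
[0.0521, -0.0015, -0.0018, -0.6]
```

Emit:
{"fn": "step_arm", "kwargs": {"targets": [[[0.012,-0.001,-0.001,0],[0.03,-0.0015,-0.0018,0],[0.046,-0.0015,-0.0018,0],[0.052,-0.0015,-0.0018,0],[0.052,-0.0015,-0.0018,0]]]}}

```text
time: 25.77
tool_pos: [445.6, 4.5, 11.5]
tcp_rot: [-0.41, 1.554, -1.812]
contact_force: [0.4, -0.5, 0.2]
grip_width: 91.8
```

Emit:
{"fn": "step_arm", "kwargs": {"targets": [[[0,0,0,0],[0,0,0,0],[0,0,0,0],[0,0,0,0],[0,0,0,0]]], "jaw": 1}}

```text
time: 26.18
tool_pos: [445.9, 4.4, 12.0]
tcp_rot: [-0.348, 1.554, -1.751]
contact_force: [0.4, -0.4, -0.6]
grip_width: 62.8
```

Emit:
{"fn": "step_arm", "kwargs": {"targets": [[[0,0,0,0],[0,0,0,0],[0,0,0,0],[0,0,0,0],[0,0,0,0]]]}}

```text
time: 26.6
tool_pos: [445.9, 4.4, 12.0]
tcp_rot: [-0.349, 1.554, -1.751]
contact_force: [0.2, -0.2, 1.5]
grip_width: 33.6
```

Emit:
{"fn": "step_arm", "kwargs": {"targets": [[[0,0,0,0],[0,0,0,0],[0,0,0,0],[0,0,0,0],[0,0,0,0]]]}}

```text
time: 27.02
tool_pos: [445.9, 4.5, 12.0]
tcp_rot: [-0.348, 1.554, -1.751]
contact_force: [0.2, 0.0, 1.2]
grip_width: 33.7
```

```bash
python3 go.py 445.6 4.6 125 10.3 622.2 231 125 10.3
```

```text
t 27.02 p [445.9   4.5  12. ] F [0.2 0.  1.2] w 33.7 jawdeg 9.6 tilt [-0.003  -0.0163 -0.9999]
[-0.1129, -0.0009, 0.0016, -0.7]
[-0.0021, 0.1071, -0.0956, -0.0]
[-0.0021, 0.1071, -0.0956, -0.0]
```

Emit:
{"fn": "step_arm", "kwargs": {"targets": [[[-0.008,0,0,0],[-0.03,0,0,0],[-0.065,0,0,0],[-0.1,0,0,0],[-0.113,0,0,0]]]}}

```text
time: 27.43
tool_pos: [448.0, 6.2, 129.5]
tcp_rot: [0.01, 1.553, -1.393]
contact_force: [1.6, -0.0, -0.5]
grip_width: 33.5
```

Emit:
{"fn": "step_arm", "kwargs": {"targets": [[[0,0.018,-0.016,0],[0,0.045,-0.04,0],[0,0.073,-0.065,0],[0,0.097,-0.087,0],[0,0.1071,-0.0956,0]]]}}

```text
time: 27.85
tool_pos: [539.5, 121.4, 128.4]
tcp_rot: [0.146, 1.554, -1.255]
contact_force: [-0.9, 0.1, 0.0]
grip_width: 33.6
```

```bash
python3 go.py 622.2 231 120 10.3
```

```text
t 27.85 p [539.5 121.4 128.4] F [-0.9  0.1  0. ] w 33.6 jawdeg 9.7 tilt [ 0.0052 -0.016  -0.9999]
[0.0071, 0.1, -0.0942, -0.6]
```

Emit:
{"fn": "step_arm", "kwargs": {"targets": [[[0.001,0.018,-0.017,0],[0.003,0.045,-0.043,0],[0.005,0.08,-0.075,0],[0.007,0.1,-0.0942,-0.6],[0.007,0.1,-0.0942,-0.6]]]}}

```text
time: 28.27
tool_pos: [624.1, 235.9, 119.2]
tcp_rot: [0.253, 1.555, -1.133]
contact_force: [-1.3, -1.0, -1.0]
grip_width: 33.5
```

```bash
python3 go.py 622.2 231 35 10.3
```

```text
t 28.27 p [624.1 235.9 119.2] F [-1.3 -1.  -1. ] w 33.5 jawdeg 10.5 tilt [ 0.0066 -0.014  -0.9999]
[0.0842, -0.0031, 0.0032, 0.2]
```

Emit:
{"fn": "step_arm", "kwargs": {"targets": [[[0.015,-0.002,0.002,0],[0.04,-0.003,0.003,0],[0.065,-0.003,0.003,0],[0.084,-0.003,0.003,0],[0.084,-0.003,0.003,0]]]}}

```text
time: 28.68
tool_pos: [619.0, 230.2, 30.8]
tcp_rot: [-0.31, 1.554, -1.697]
contact_force: [-1.4, -0.5, -0.4]
grip_width: 33.5
```

```bash
python3 go.py 622.2 231 19 10.3
```

```text
t 28.68 p [619.  230.2  30.8] F [-1.4 -0.5 -0.4] w 33.5 jawdeg 10.5 tilt [-0.0021 -0.0162 -0.9999]
[0.0118, 0.0033, -0.0004, 0.2]
```

Emit:
{"fn": "step_arm", "kwargs": {"targets": [[[0.004,0.001,0,0],[0.008,0.002,0,0],[0.012,0.003,0,0],[0.012,0.003,0,0],[0.012,0.003,0,0]]]}}

```text
time: 29.1
tool_pos: [622.4, 230.6, 19.5]
tcp_rot: [-0.253, 1.555, -1.64]
contact_force: [-0.1, -0.4, -0.5]
grip_width: 33.6
```

Emit:
{"fn": "step_arm", "kwargs": {"targets": [[[0.0007,0,0,0],[0.0014,0,0,0],[0.002,0,0,0],[0.002,0,0,0],[0.002,0,0,0]]]}}

```text
time: 29.52
tool_pos: [622.4, 230.6, 17.6]
tcp_rot: [-0.246, 1.555, -1.633]
contact_force: [-0.5, -0.2, -2.1]
grip_width: 33.6
```

```bash
python3 go.py 622.2 231 16 10.3
```

```text
t 29.52 p [622.4 230.6  17.6] F [-0.5 -0.2 -2.1] w 33.6 jawdeg 10.5 tilt [-0.001  -0.0159 -0.9999]
[0.0016, -0.0001, -0.0005, 0.2]
```

Emit:
{"fn": "step_arm", "kwargs": {"targets": [[[0.0005,0,0,0],[0.001,0,0,0],[0.0016,0,0,0],[0.0018,0,0,0],[0.0018,0,0,0]]]}}

```text
time: 29.93
tool_pos: [622.4, 230.6, 16.1]
tcp_rot: [-0.243, 1.555, -1.63]
contact_force: [-1.0, -0.3, 1.6]
grip_width: 33.4
```

Emit:
{"fn": "step_arm", "kwargs": {"targets": [[[0,0,0,0],[0,0,0,0],[0,0,0,0],[0,0,0,0],[0,0,0,0]]], "jaw": 0.45}}

```text
time: 30.35
tool_pos: [622.4, 230.6, 16.0]
tcp_rot: [-0.244, 1.555, -1.631]
contact_force: [0.5, 1.1, 0.6]
grip_width: 49.9
```

Emit:
{"fn": "step_arm", "kwargs": {"targets": [[[-0.008,0,0,0],[-0.025,0,0,0],[-0.05,0,0,0],[-0.08,0,0,0],[-0.09,0,0,0]]]}}

```text
time: 30.77
tool_pos: [624.5, 232.6, 111.2]
tcp_rot: [0.216, 1.555, -1.171]
contact_force: [1.4, -0.0, 0.2]
grip_width: 50.7
```

```bash
python3 go.py 419.3 154.8 70 10.3
```

```text
t 30.77 p [624.5 232.6 111.2] F [ 1.4 -0.   0.2] w 50.7 jawdeg 10.5 tilt [ 0.006  -0.0142 -0.9999]
[0.0205, -0.1081, 0.0192, 0.1]
[0.0205, -0.108, 0.0194, 0.1]
```

Emit:
{"fn": "step_arm", "kwargs": {"targets": [[[0.003,-0.018,0.003,0],[0.009,-0.048,0.008,0],[0.015,-0.08,0.014,0],[0.0205,-0.108,0.019,0],[0.0205,-0.108,0.019,0]]], "jaw": 0}}

```text
time: 31.18
tool_pos: [514.9, 192.1, 88.8]
tcp_rot: [-0.395, 1.554, -1.781]
contact_force: [-0.8, -0.1, -0.2]
grip_width: 79.2
```

Emit:
{"fn": "step_arm", "kwargs": {"targets": [[[0.003,-0.018,0.003,0],[0.009,-0.048,0.008,0],[0.015,-0.08,0.014,0],[0.0205,-0.108,0.019,0],[0.0205,-0.108,0.019,0]]]}}

```text
time: 31.6
tool_pos: [405.8, 151.8, 68.1]
tcp_rot: [-0.754, 1.549, -2.14]
contact_force: [-1.4, 0.7, -0.5]
grip_width: 91.9
```

```bash
python3 go.py 419.3 154.8 60 10.3
```

```text
t 31.6 p [405.8 151.8  68.1] F [-1.4  0.7 -0.5] w 91.9 jawdeg 10.6 tilt [-0.0117 -0.0183 -0.9998]
[0.0078, 0.014, -0.0006, 0.3]
```

Emit:
{"fn": "step_arm", "kwargs": {"targets": [[[0.003,0.007,0,0],[0.008,0.014,-0.0006,0],[0.008,0.014,-0.0006,0],[0.008,0.014,-0.0006,0],[0.008,0.014,-0.0006,0]]]}}

```text
time: 32.02
tool_pos: [420.1, 155.0, 59.6]
tcp_rot: [-0.749, 1.549, -2.136]
contact_force: [0.2, -0.1, -0.3]
grip_width: 91.6
```

```bash
python3 go.py 419.3 154.8 10 10.3
```

```text
t 32.02 p [420.1 155.   59.6] F [ 0.2 -0.1 -0.3] w 91.6 jawdeg 10.6 tilt [-0.0116 -0.0182 -0.9998]
[0.0496, -0.0001, -0.0007, 0.3]
```

Emit:
{"fn": "step_arm", "kwargs": {"targets": [[[0.012,0,0,0],[0.03,0,-0.0007,0],[0.044,0,-0.0007,0],[0.0496,0,-0.0007,0],[0.0496,0,-0.0007,0]]]}}

```text
time: 32.43
tool_pos: [418.8, 154.7, 9.0]
tcp_rot: [-0.824, 1.547, -2.211]
contact_force: [0.5, 0.9, 0.6]
grip_width: 91.8
```

Emit:
{"fn": "step_arm", "kwargs": {"targets": [[[0,0,0,0],[0,0,0,0],[0,0,0,0],[0,0,0,0],[0,0,0,0]]], "jaw": 1}}

```text
time: 32.85
tool_pos: [419.1, 154.8, 9.5]
tcp_rot: [-0.795, 1.548, -2.182]
contact_force: [-0.2, -0.3, 0.5]
grip_width: 63.0
```

Emit:
{"fn": "step_arm", "kwargs": {"targets": [[[0,0,0,0],[0,0,0,0],[0,0,0,0],[0,0,0,0],[0,0,0,0]]]}}

```text
time: 33.27
tool_pos: [419.2, 154.8, 9.6]
tcp_rot: [-0.788, 1.548, -2.174]
contact_force: [-0.6, 0.6, 2.1]
grip_width: 31.7
```

Emit:
{"fn": "step_arm", "kwargs": {"targets": [[[0,0,0,0],[0,0,0,0],[0,0,0,0],[0,0,0,0],[0,0,0,0]]]}}

```text
time: 33.68
tool_pos: [419.2, 154.8, 9.6]
tcp_rot: [-0.789, 1.548, -2.175]
contact_force: [0.1, 0.2, 1.1]
grip_width: 31.3
```

Emit:
{"fn": "step_arm", "kwargs": {"targets": [[[-0.008,0,0,0],[-0.03,0,0,0],[-0.065,0,0,0],[-0.105,0,0,0],[-0.12,0,0,0]]]}}

```text
time: 34.1
tool_pos: [422.6, 157.5, 134.3]
tcp_rot: [-0.547, 1.552, -1.933]
contact_force: [1.1, -0.4, -1.1]
grip_width: 31.1
```

```bash
python3 go.py 607.3 312.7 125 10.3
```

```text
t 34.1 p [422.6 157.5 134.3] F [ 1.1 -0.4 -1.1] w 31.1 jawdeg 10.6 tilt [-0.0065 -0.0171 -0.9998]
[0.0027, 0.1051, -0.0594, 0.1]
[0.0027, 0.1049, -0.0596, 0.1]
```

Emit:
{"fn": "step_arm", "kwargs": {"targets": [[[0,0.018,-0.01,0],[0.001,0.046,-0.026,0],[0.002,0.08,-0.045,0],[0.0027,0.105,-0.0594,0],[0.0027,0.105,-0.0594,0]]]}}

```text
time: 34.52
tool_pos: [518.3, 238.0, 129.8]
tcp_rot: [-0.384, 1.555, -1.769]
contact_force: [-0.7, -0.6, -2.1]
grip_width: 31.5
```

Emit:
{"fn": "step_arm", "kwargs": {"targets": [[[0,0.018,-0.01,0],[0.001,0.046,-0.026,0],[0.002,0.078,-0.044,0],[0.0027,0.1,-0.0568,0],[0.0027,0.1,-0.0568,0]]]}}

```text
time: 34.93
tool_pos: [608.1, 314.6, 124.8]
tcp_rot: [-0.332, 1.556, -1.716]
contact_force: [-1.1, -0.4, -0.9]
grip_width: 31.4
```

```bash
python3 go.py 607.3 312.7 32 10.3
```

```text
t 34.93 p [608.1 314.6 124.8] F [-1.1 -0.4 -0.9] w 31.4 jawdeg 10.7 tilt [-0.0021 -0.0143 -0.9999]
[0.0928, -0.0007, 0.0004, 0.4]
```

Emit:
{"fn": "step_arm", "kwargs": {"targets": [[[0.015,0,0,0],[0.04,0,0,0],[0.07,0,0,0],[0.09,0,0,0],[0.09,0,0,0]]]}}

```text
time: 35.35
tool_pos: [603.9, 311.3, 29.7]
tcp_rot: [-0.77, 1.549, -2.154]
contact_force: [-1.9, -0.4, -2.1]
grip_width: 31.5
```

Emit:
{"fn": "step_arm", "kwargs": {"targets": [[[0.004,0,0,0],[0.008,0,0,0],[0.01,0,0,0],[0.01,0,0,0],[0.01,0,0,0]]]}}

```text
time: 35.77
tool_pos: [604.3, 311.4, 20.9]
tcp_rot: [-0.721, 1.55, -2.105]
contact_force: [-0.5, -0.7, -0.5]
grip_width: 31.7
```

```bash
python3 go.py 607.3 312.7 15.5 10.3
```

```text
t 35.77 p [604.3 311.4  20.9] F [-0.5 -0.7 -0.5] w 31.7 jawdeg 10.7 tilt [-0.0104 -0.0177 -0.9998]
[0.0053, 0.0032, -0.0008, 0.4]
```

Emit:
{"fn": "step_arm", "kwargs": {"targets": [[[0.002,0.001,0,0],[0.004,0.002,0,0],[0.0053,0.003,0,0],[0.0053,0.003,0,0],[0.0053,0.003,0,0]]]}}

```text
time: 36.18
tool_pos: [607.2, 311.8, 15.3]
tcp_rot: [-0.73, 1.55, -2.114]
contact_force: [-0.5, -0.1, -1.4]
grip_width: 31.5
```

Emit:
{"fn": "step_arm", "kwargs": {"targets": [[[0.0005,0,0,0],[0.001,0,0,0],[0.0014,0,0,0],[0.0014,0,0,0],[0.0014,0,0,0]]]}}

```text
time: 36.6
tool_pos: [607.2, 311.8, 13.9]
tcp_rot: [-0.731, 1.55, -2.114]
contact_force: [0.7, -0.3, -1.2]
grip_width: 31.5
```

```bash
python3 go.py 607.3 312.7 13.6 10.3
```

```text
t 36.6 p [607.2 311.8  13.9] F [ 0.7 -0.3 -1.2] w 31.5 jawdeg 10.7 tilt [-0.0107 -0.0178 -0.9998]
[0.0003, 0.0003, -0.0009, 0.4]
```

Emit:
{"fn": "step_arm", "kwargs": {"targets": [[[0.0002,0,0,0],[0.0004,0,0,0],[0.0006,0,0,0],[0.0006,0,0,0],[0.0006,0,0,0]]]}}

```text
time: 37.02
tool_pos: [607.2, 311.8, 13.6]
tcp_rot: [-0.725, 1.55, -2.109]
contact_force: [-0.5, -1.5, 1.8]
grip_width: 31.1
```

Emit:
{"fn": "step_arm", "kwargs": {"targets": [[[0,0,0,0],[0,0,0,0],[0,0,0,0],[0,0,0,0],[0,0,0,0]]], "jaw": 0.45}}

```text
time: 37.43
tool_pos: [607.2, 311.8, 13.5]
tcp_rot: [-0.724, 1.55, -2.108]
contact_force: [0.4, -0.9, 0.5]
grip_width: 50.0
```

Emit:
{"fn": "step_arm", "kwargs": {"targets": [[[-0.008,0,0,0],[-0.025,0,0,0],[-0.06,0,0,0],[-0.1,0,0,0],[-0.11,0,0,0]]]}}

```text
time: 37.85
tool_pos: [611.2, 315.0, 131.3]
tcp_rot: [-0.212, 1.557, -1.596]
contact_force: [0.4, 0.0, 0.3]
grip_width: 50.3
```

```bash
python3 go.py 450 150 240 10.3
```

```text
t 37.85 p [611.2 315.  131.3] F [0.4 0.  0.3] w 50.3 jawdeg 10.7 tilt [-3.000e-04 -1.370e-02 -9.999e-01]
[-0.0532, -0.0947, 0.0668, 0.2]
[-0.0532, -0.0945, 0.0671, 0.2]
```

Now I'll retreat clear of everything and check both views.

Emit:
{"fn": "step_arm", "kwargs": {"targets": [[[-0.01,-0.018,0.013,0],[-0.026,-0.045,0.032,0],[-0.042,-0.073,0.052,0],[-0.053,-0.094,0.066,0],[-0.053,-0.094,0.066,0]]]}}

```text
time: 38.27
tool_pos: [529.5, 231.3, 189.3]
tcp_rot: [0.018, 1.557, -1.367]
contact_force: [1.6, -0.2, 0.2]
grip_width: 50.7
```

Emit:
{"fn": "step_arm", "kwargs": {"targets": [[[-0.01,-0.018,0.013,0],[-0.026,-0.045,0.032,0],[-0.042,-0.073,0.052,0],[-0.053,-0.094,0.066,0],[-0.053,-0.094,0.066,0]]]}}

```text
time: 38.68
tool_pos: [447.8, 147.9, 246.1]
tcp_rot: [0.247, 1.556, -1.139]
contact_force: [1.2, -0.0, -0.1]
grip_width: 50.2
```

Emit:
{"fn": "step_arm", "kwargs": {"targets": [[[0,0,0,0],[0,0,0,0],[0,0,0,0],[0,0,0,0],[0,0,0,0]]]}}

```text
time: 39.1
tool_pos: [448.0, 148.4, 245.4]
tcp_rot: [0.171, 1.556, -1.215]
contact_force: [0.8, 0.1, -0.4]
grip_width: 50.5
```

```bash
python3 - <<'E'
from h import *
c=snap('scene','scene5'); t=snap('top','top5'); print(bot.get_obs()['time'])
im=cv2.imread('pics/scene5.png'); cv2.imwrite('pics/s5c.png',cv2.resize(im[180:360,60:600],(800,267),interpolation=cv2.INTER_CUBIC))
for c in(c,t):
    q=cloud(c).reshape(-1,3); q=q[np.isfinite(q[:,0])]
    for n,ce,r,z0 in(('eye',(622.4,230.6),28,24),('obj',(607.2,311.8),28,24),('ammo',(609,-228.6),30,10),('tri',(614.6,-312.6),30,10),('box',(609,-52),45,65)):
        p=q[(np.hypot(*(q[:,:2]-ce).T)<r)&(q[:,2]>z0)&(q[:,2]<95)]
        print(n,len(p),p.mean(0).round(1) if len(p) else '',np.percentile(p[:,2],95).round(1) if len(p) else '')
E
```

```text
39.2
eye 523 [627.6 228.6  43.6] 52.1
obj 412 [611.  310.4  38. ] 44.4
ammo 535 [ 612.2 -224.3   18.4] 22.9
tri 501 [ 617.6 -308.7   16.6] 21.1
box 1403 [614.5 -51.2  77.8] 81.2
eye 3 [611.6 217.4  30.6] 32.8
obj 0  
ammo 541 [ 606.5 -225.9   20.2] 25.0
tri 516 [ 612.9 -310.6   18.1] 23.1
box 1511 [607.4 -51.6  79.9] 83.1
```

View pics/s5c.png

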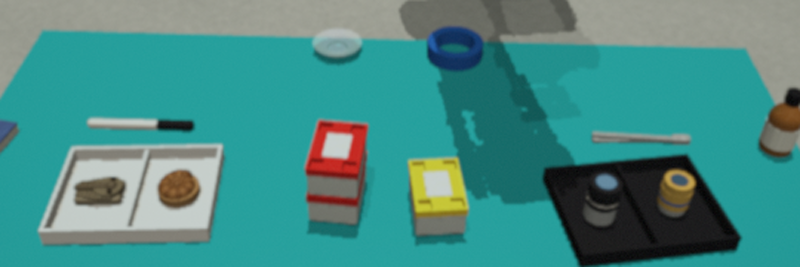

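View pics/top5.png

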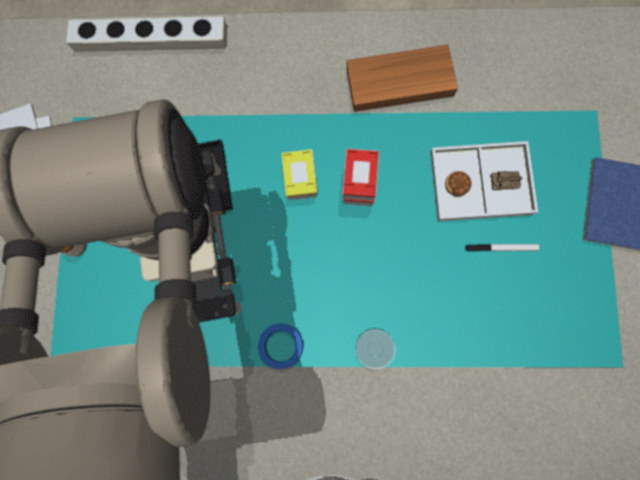

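Both views show everything in place: lenses upright in separate black-tray compartments, fossils flat in the white tray, box stacked and the arm clear. I'm handing in the job.

```bash
python3 -c "
from plant import bot
print(bot.close_job())"
```

```text
the job is handed in; nothing more can be done
None
```

The job is done and handed in at about 39 s of the 122 s allowed. The ammonite and trilobite lie flat, same side up, in separate compartments of the white tray. The eyepiece and objective stand upright in separate compartments of the black tray, and the loose red box is stacked on the fixed red one.

- **Box:** its lid came out level and at the right height in both cameras (95th-percentile height 81 and 83 mm, against 81 mm expected). Its feet went below the rim level without resistance, and the first contact was about 5 N at recess-floor depth.
- **Lenses:** the scene camera puts their tops at about 52 and 44 mm, as expected for upright on the tray floor. The arm hid the black tray from the top camera in the last picture, so only the scene camera confirms the lenses.
- **Fossils:** both cameras agree on them.
- **Forces:** the largest contact force in any reading was about 6 N.
- **Tool tilt:** the tool slowly drifted to as much as about 0.025 rad off vertical, and the moves gave no way to correct it. I saw no effect on the placements beyond the box, lenses and fossils settling by a fraction of a millimetre on release.

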